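Turn the oatcake over onto the cooling board

ROBOT

A 6-joint arm with a two-finger parallel gripper is mounted at the origin on a cart in front of the work surface, level with it; the furniture and walls round the work are solid. World frame = base frame: x ahead of the robot, y to its left, z up, the work surface at z = 0. Lengths are in mm, angles in rad, forces in N, time in s.
With the tool pointing down it reaches from about 275 to 825 mm from the base axis. Payload 5.2 kg.
Tool frame: the origin (TCP) lies at the very end of the fingers, on their centre line; the grasp point (between the pads) lies 19 mm behind it; z points along the fingers, y is the line along which they close (so a half turn about z gives the same grasp; the last joint's range is limited). The gripper opens to 93 mm and grips with 3 to 60 N. Pads are 15 mm wide; open, the fingers measure 128 mm over their backs; the gripper's body (75 mm by 188 mm) begins 65 mm behind the grasp point.
Start: joints at [1.087, 0.259, 1.535, -0, 1.348, -0.203], TCP at [152.396, 528.47, 218.653] pointing down, gripper open.
Joint ranges: [-3.14, 3.14], [-0.91, 2.08], [0.19, 2.58], [-1.22, 4.36], [0.22, 2.71], [-3.12, 3.12]. Speed limits (rad/s): [2.57, 2.57, 3.14, 3.14, 3.14, 3.14].

INTERFACE

Orientations are given as [roll, pitch, yaw] about the fixed x, y, z axes, in that order (R = Rz(yaw) Ry(pitch) Rx(roll)).
In Python, from bench import robot gives the robot as it stands. The module is installed in compiled form; this text tells all that it offers. Calls block until the motion is done:
- robot.move_ptp(position, orientation): joint-space move of the TCP to a pose.
- robot.move_linear(position, ori=None, speed=150, f_stop=None): straight line of the TCP; ori=None keeps the orientation; speed is the mean speed in mm/s. With f_stop (N) it stops when the force on the tool has changed by that much, and returns True; else False.
- robot.move_j(angles): joint-space move.
- robot.move_gripper(opening): opening from 0.0 (shut) to 1.0 (fully open); the grip force is fixed at half the most; returns when the fingers have stopped.
- robot.sleep(seconds).
- robot.inverse_kinematics(position, orientation): joint angles nearest the present ones, or None.
- robot.get_image(name): name is "scene" or "top"; returns a dict with "img" (420x560x3 uint8, blue, green, red), "fovy" (degrees; the focal length in pixels is half the picture's height over the tangent of half this angle, whatever the lens; pixels are square), "cx", "cy" (the principal point, pixels), "k1" (the pictures are not rectified: a ray, as slopes to the right and down, at radius r is drawn at 1 + k1 r^2 times it, then the intrinsics apply), "eye" and "orientation" of the camera in the world. Camera axes: x right, y down, z forward; pixel columns grow to the right and rows downward; lengths in mm; the calibration is good to about 2 mm. A picture is of the moment at which its call begins. There is no depth.
A pose or a line that the arm cannot do raises robot.MotionError and nothing moves.
- robot.hand_in(): hands the job in; it is judged then, once.
Readings, each from a call of its own:
- robot.current_t(): time.
- robot.current_qpos(): joint angles.
- robot.current_joint_vel(): joint speeds.
- robot.current_joint_efforts(): joint torques, N m.
- robot.current_tcp_pos(): TCP position.
- robot.current_eef_rot(): TCP orientation.
- robot.current_contact_force(): force on the tool from outside, world axes, zero at the start.
- robot.current_ft_torque(): the same for the moment, N m.
- robot.current_gripper_width(): opening from 0.0 (shut) to 1.0 (fully open).
- robot.current_finger_force(): force on a finger pad.
Only numpy, scipy, OpenCV 4.12 (cv2) and the standard library are available. Lean on these libraries where they do the work, as an engineer would, in place of code of your own. Each camera call takes 0.05 s, during which the arm holds its last target. There are 200 camera calls.

TASK

Take the turner from its rest and use its blade to turn the oatcake that lies pale side up on the dark baking slab over onto the wooden board, so that it ends flat on the board with its brown underside up and no part of it hanging over the edge; keep your fingers off the oatcake, press the blade only gently on the slab, and leave the finished oatcake and the coffee mug where they are. Then put the turner back on its rest as it lay and let go of it.

Things in the scene. Friction and masses are not known exactly. Their poses are not given: they have to be found in the camera images.
- baking_slab: fixed dark metal baking slab, 220 (its x) x 180 (its y) x 10 mm, with a thin wire loop (at most 14 mm high) out 20 mm at each x end. Origin at the centre of its underside, on the worktop; its flat rimless top is 10 mm above. The board's edge stands 2 mm beyond its +y side.
- board: fixed wooden board, 250 (its x) x 360 (its y) x 22 mm; its x points along the slab's y. Origin at the centre of its underside, on the worktop. Its top is 22 mm above, 12 mm above the slab's, so its straight edge at x = -125 mm is a low step along the slab's +y side, which stops an oatcake pushed against it and about which it can be tipped over.
- oatcake_center (a point): centre (half-way up) of the loose oatcake to turn, a stiff disc 92 mm across, 10 mm thick, about 70 g. z points out of its pale face (up at the start, down when turned); the other face is brown. The rim is widest 4 to 7 mm from the brown face and slopes inward below, to 76 mm across at that face, so a thin edge lying on the slab gets under the rim.
- done_cake_center (a point): centre of a finished oatcake of the same size, lying brown side up on the far part of the board: leave it where it is.
- turner_grip (a point): point to grasp on the loose turner (130 g), on the centre line of its black handle (16 mm across x, 18 mm deep, 130 mm long, reaching 57 mm forward and 73 mm back of this point). Axes: y forward along the blade, x across it, z up from it. The handle rises to the rear (-y) at 30 degrees to the blade: with the blade flat, a gripper square to the handle leans 30 degrees, over the blade.
- turner_edge (a point): middle of the blade's straight front edge, on its underside; same axes as turner_grip; 183 mm forward (+y) of that point and 59 mm below it. The blade is a flat slotted steel plate, 80 mm wide, 86 mm long, 2 mm thick.
- rest_grip (a point): point fixed to the white turner rest (itself fixed): where turner_grip lies, with the same axes, when the turner is on its rest: blade flat on the worktop, end of the handle on a cross bar between two pegs (gap 25 mm) 56 mm behind this point along the handle, the pegs rising 13 mm above the handle's centre line. The turner lifts straight up.
- mug: loose small white coffee mug, 62 x 92 x 51 mm, standing right of the slab. Origin at the centre of its base.
Things that resemble listed ones, but are neither listed nor needed, are in the scene too. Leave any purple look-alike of the part that bears oatcake_center alone.

How it is judged (in metres and radians):
On the way, in this order (a step that is already met when the one before it is completed fails the run):
1. the turner has been lifted off its rest (z of turner_grip in the frame of rest_grip above 0.03 m), for 0.1 s.
2. the oatcake has been tipped up, well past half-way to standing (angle between oatcake_center's own z axis and vertical between 0.9 and 2.3 rad).
3. the oatcake lies brown side up on the board (angle between oatcake_center's own z axis and vertical above 2.95 rad and z of oatcake_center in the frame of board below 0.03 m), for 0.2 s.
At the end, for the whole second after the job is handed in: the oatcake lies still and flat on the board, brown side up (within 11 degrees), all of it on the board (at most 2 mm over an edge); the turner lies still on its rest, its grasp point within 20 mm of rest_grip, blade level within 7 degrees and pointing as before within 11 degrees (angle between oatcake_center's own z axis and vertical above 2.95 rad and z of oatcake_center in the frame of board between 0.023 and 0.031 m and x of oatcake_center in the frame of board between -0.081 and 0.081 m and y of oatcake_center in the frame of board between -0.136 and 0.136 m and linear speed of each of oatcake, turner below 0.01 m/s and distance between turner_grip and rest_grip below 0.02 m and angle between turner_grip's own z axis and vertical below 0.12 rad and angle between the y axis of turner_grip and the y axis of rest_grip, either way round below 0.2 rad); the robot touches nothing.
It fails at once if the fingers touch the oatcake (contact force between the fingers and oatcake above 0.3 N).
It fails at once if the blade is pressed on the slab with over 30 N (contact force between turner and baking_slab above 30 N).
It fails at once if the finished oatcake is moved by over 15 mm (distance of done_cake_center from where it was at the start of the episode above 0.015 m).
It fails at once if the mug is moved by over 20 mm (distance of mug from where it was at the start of the episode above 0.02 m).
It fails at once if the oatcake falls on the worktop (height (world z) of oatcake_center below 0.01 m).
It also fails if it takes over 64 s, if anything falls off the work surface, if the arm or the gripper's body presses on something with over 40 N, if the wrist force passes 120 N, or if a joint passes its speed limit or range.

## Working session

There is one attempt and no reset: what is moved stays moved. The work goes in short steps, each a Python script; the robot and the scene stay as the last script left them, time stands still between calls to the robot, and variables do not carry over. Pictures are saved under pics/ and viewed, at most 13 in all, crops included, and the job is handed in when it is done.

```bash
mkdir -p pics
cat > h.py <<'E'
import numpy as np, cv2, json
from bench import robot
from scipy.spatial.transform import Rotation as R
def Rm(o): return R.from_euler('xyz',o).as_matrix()
def shot(n,f):
    d=robot.get_image(n); cv2.imwrite(f'pics/{f}.png',d['img']); m={k:np.array(v).tolist() for k,v in d.items() if k!='img'}
    json.dump(m,open(f'pics/{f}.json','w')); return d['img'],m
def K(m):
    f=210/np.tan(np.radians(m['fovy'])/2); return np.array([[f,0,m['cx']],[0,f,m['cy']],[0,0,1.]])
def camR(m):
    o=np.array(m['orientation']); return o if o.shape==(3,3) else Rm(o) if o.size==3 else None
def ray(m,uv):
    p=cv2.undistortPoints(np.array(uv,float).reshape(-1,1,2),K(m),np.array([m['k1'],0,0,0.])).reshape(-1,2)
    return np.c_[p,np.ones(len(p))]@camR(m).T
def onplane(m,uv,z):
    d=ray(m,uv); e=np.array(m['eye']); return e+d*((z-e[2])/d[:,2])[:,None]
def proj(m,P):
    q=(np.atleast_2d(P)-np.array(m['eye']))@camR(m); s=q[:,:2]/q[:,2:]; s=s*(1+m['k1']*(s**2).sum(1,keepdims=True))
    k=K(m); return s*k[0,0]+k[:2,2]
E
python3 - <<'E'
from h import *
for n in('top','scene'):
    i,m=shot(n,n+'0'); print(m)
    cv2.imwrite(f'pics/{n}0b.png',cv2.resize(i,(800,600)))
E
```

```text
{'fovy': 52.84180766153016, 'cx': 276.8440505006969, 'cy': 210.93997502736048, 'k1': -0.021631044383204335, 'eye': [319.5118373383966, 28.617691867774553, 1298.1835197812798], 'orientation': [-2.9846744913956575, -0.0045867654472651065, -1.5956316890546338]}
{'fovy': 56.71547110534068, 'cx': 273.7313410006074, 'cy': 208.27335162516002, 'k1': -0.038086916683963815, 'eye': [-152.87523559640735, -626.1048460296911, 660.6339048730705], 'orientation': [-2.1331901692847834, 0.0023032022826394716, -0.7792266262008107]}
```

View pics/top0b.png

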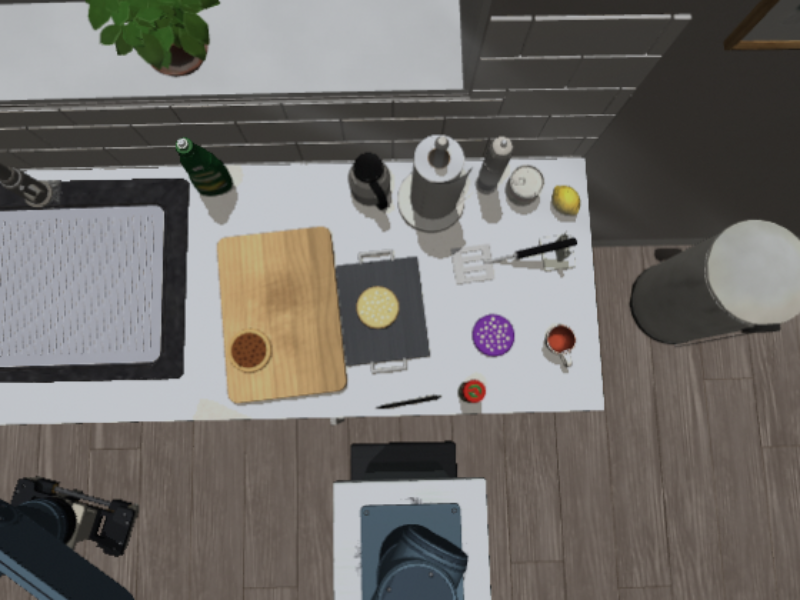

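View pics/scene0b.png

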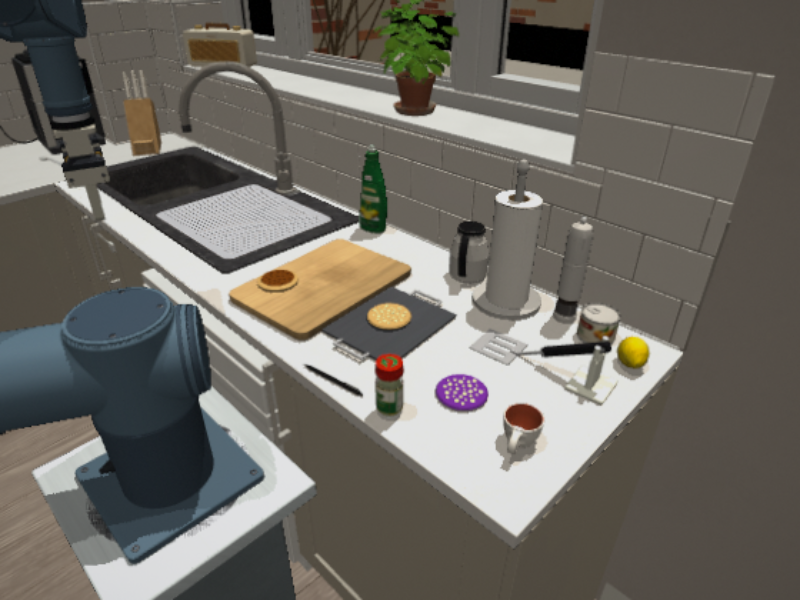

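Top view (800-px scale): the pale oatcake is at (377,307) on the slab, the board at (283,315), and the finished cake at (250,350). The turner's blade is at (473,263) and its handle runs to (577,242); the mug is at (561,342).

Look-alikes:
- **For the oatcake:** the purple disc at (493,335) and the brown finished cake at (250,350). I choose the pale one at (377,307).
- **For the handle:** the pen at (408,402). I choose the handle at (545,248).

Run:
```python
from h import *
i=cv2.imread('pics/top0.png'); m=json.load(open('pics/top0.json'))
hsv=cv2.cvtColor(i,cv2.COLOR_BGR2HSV)
def big(mask,box):
    x0,y0,x1,y1=box; M=np.zeros_like(mask); M[y0:y1,x0:x1]=mask[y0:y1,x0:x1]
    c,_=cv2.findContours(M,cv2.RETR_EXTERNAL,cv2.CHAIN_APPROX_NONE); return max(c,key=cv2.contourArea)
def show(n,c,z):
    r=cv2.minAreaRect(onplane(m,c.reshape(-1,2),z)[:,:2].astype(np.float32)); print(n,np.round(r[0],1),np.round(r[1],1),round(r[2],2),'area',cv2.contourArea(c)); return r
V=hsv[...,2].astype(int);S=hsv[...,1];H=hsv[...,0]
slab=((V<90)).astype(np.uint8)
c=big(slab,(230,175,305,260)); show('slab',c,10)
wood=((S>60)&(H<25)&(V>100)).astype(np.uint8)
c=big(wood,(148,150,246,290)); show('board',c,22)
c=big(((S>60)&(V>120)).astype(np.uint8),(246,190,290,240)); show('cake',c,17); print(cv2.minEnclosingCircle(onplane(m,c.reshape(-1,2),17)[:,:2].astype(np.float32)))
hm=(V<70).astype(np.uint8); hc=big(hm,(355,160,410,190)); q=hc.reshape(-1,2); print('handle px',q[q[:,0].argmin()],q[q[:,0].argmax()])
hz=show('handle',hc,59)
x0,y0,x1,y1=300,150,420,250
im=cv2.resize(i[y0:y1,x0:x1],None,fx=5,fy=5,interpolation=cv2.INTER_CUBIC); cv2.imwrite('pics/c1.png',im)
```

```text
slab [505.   49.3] [218.4 181. ] 5.41 area 3941.0
board [503.4 264.4] [358.6 249.7] 5.34 area 9289.0
cake [512.2  57.4] [85.9 89.9] 88.62 area 629.0
((512.15478515625, 57.505489349365234), 45.04911422729492)
handle px [362 176] [403 170]
handle [ 611.9 -305.9] [ 47.  129.9] 17.85 area 214.5
```

View pics/c1.png

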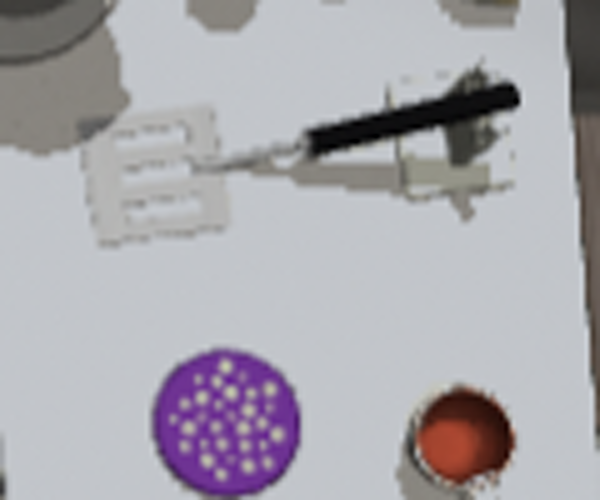

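Run:
```python
from h import *
m=json.load(open('pics/top0.json'))
N=lambda p:np.array(p)/5+[300,150]
c=onplane(m,N([(81,130),(102,245),(230,228),(215,105)]),2)[:,:2]; print('blade',c.round(1)); 
fe=c[:2].mean(0); re=c[2:].mean(0); a=(fe-re); print('edge',fe,'len',np.hypot(*a),'yaw',np.degrees(np.arctan2(-a[0],a[1])))
f=onplane(m,N([(308,143)]),30.5)[0]; r=onplane(m,N([(516,95)]),97)[0]; b=f-r; print('handle',f.round(1),r.round(1),np.hypot(*b[:2]),'yaw',np.degrees(np.arctan2(-b[0],b[1])))
d=fe-r[:2]; print('yaw edge-handle end',np.degrees(np.arctan2(-d[0],d[1])),np.hypot(*d),'expect',183+63)
u=d/np.hypot(*d); print('grip', fe-183*u, r[:2]+63.2*u, f[:2]-49.4*u)
# IK feasibility of tilts at the slab
sy=np.radians(5.4); Y=np.array([-np.sin(sy),np.cos(sy),0]); X=np.array([np.cos(sy),np.sin(sy),0]); Z=np.array([0,0,1.])
for L in (0,15,30):
  for s in (1,-1):
    out=[]
    for th in (0,30,60,75,90):
        t=np.radians(th); fwd=Y*np.cos(t)-Z*np.sin(t); up=Z*np.cos(t)+Y*np.sin(t)
        E=np.array([505,49.3,0])+X*7+90*Y+Z*15+Y*0; g=E-183*fwd+59*up
        l=np.radians(L+th); ap=-Y*np.sin(l)-Z*np.cos(l); M=np.c_[np.cross(s*X,ap),s*X,ap]
        q=robot.inverse_kinematics(list(g+19*ap),list(R.from_matrix(M).as_euler('xyz'))); out.append(None if q is None else np.round(q,2).tolist())
    print(L,s,out)
```

```text
blade [[ 632.7 -109.1]
 [ 558.8 -119.3]
 [ 567.7 -199.8]
 [ 647.  -194.4]]
edge [ 595.7829481  -114.16320001] len 83.7349502570888 yaw 7.933499016515443
handle [ 614.4 -245.6   30.5] [ 625.  -355.3   97. ] 110.16812982655361 yaw 5.505969178932839
yaw edge-handle end 6.900965092631507 242.90377394556882 expect 246
grip [ 617.77104974 -295.83742324] [ 617.37499644 -292.56507729] [ 620.33371547 -294.68948918]
0 1 [[-0.3, 0.38, 1.81, 0.0, 0.95, -0.39], [0.14, 0.35, 1.75, -0.58, 1.15, 0.32], [0.52, 0.59, 1.58, -0.91, 1.58, 0.72], [0.63, 0.76, 1.48, -1.02, 1.8, 0.81], [0.71, 0.95, 1.36, -1.12, 2.01, 0.85]]
0 -1 [[-0.3, 0.38, 1.81, 0.0, 0.95, 2.75], [0.14, 0.35, 1.75, -0.58, 1.15, -2.82], [0.52, 0.59, 1.58, -0.91, 1.58, -2.42], [0.63, 0.76, 1.48, -1.02, 1.8, -2.33], [0.71, 0.95, 1.36, -1.12, 2.01, -2.3]]
15 1 [[-0.13, 0.39, 1.84, -0.33, 0.89, -0.01], [0.28, 0.45, 1.74, -0.82, 1.26, 0.58], [0.57, 0.73, 1.57, -1.06, 1.73, 0.83], [0.65, 0.9, 1.47, -1.15, 1.95, 0.88], None]
15 -1 [None, [0.28, 0.45, 1.74, -0.82, 1.26, -2.56], [0.57, 0.73, 1.57, -1.06, 1.73, -2.31], [0.65, 0.9, 1.47, -1.15, 1.95, -2.26], None]
30 1 [[0.04, 0.45, 1.85, -0.67, 0.93, 0.38], [0.38, 0.59, 1.73, -1.0, 1.4, 0.78], [0.58, 0.87, 1.56, -1.19, 1.88, 0.92], None, None]
30 -1 [[0.04, 0.45, 1.85, -0.67, 0.93, -2.76], [0.38, 0.59, 1.73, -1.0, 1.4, -2.36], [0.58, 0.87, 1.56, -1.19, 1.88, -2.22], None, None]<sys>:0: UserWarning: Gimbal lock detected. Setting third angle to zero since it is not possible to uniquely determine all angles.
```

Crop: turner blade with front edge about (81,130)–(102,245), handle from (308,143) to (516,95); the mug is well clear and the purple disc is separate. Grasping now.

```bash
cat >> h.py <<'E'
import warnings; warnings.filterwarnings('ignore')
L=10
REST=np.array([618.5,-294.5,59.]); RY=6.9; SY=5.4
Z=np.array([0,0,1.])
def ax(yaw):
    a=np.radians(yaw); return np.array([np.cos(a),np.sin(a),0]),np.array([-np.sin(a),np.cos(a),0])
def tcp(g,yaw,th):
    X,Y=ax(yaw); l=np.radians(L+th); ap=-Y*np.sin(l)-Z*np.cos(l); M=np.c_[np.cross(X,ap),X,ap]
    return (np.array(g)+19*ap).tolist(), R.from_matrix(M).as_euler('xyz').tolist()
def grip_of_edge(E,yaw,th):
    X,Y=ax(yaw); t=np.radians(th); return np.array(E)-183*(Y*np.cos(t)-Z*np.sin(t))+59*(Z*np.cos(t)+Y*np.sin(t))
def lin(g,yaw,th,**k): p,o=tcp(g,yaw,th); return robot.move_linear(p,o,**k)
def edge(E,yaw,th,**k): return lin(grip_of_edge(E,yaw,th),yaw,th,**k)
def st(): print('t',round(robot.current_t(),2),'F',np.round(robot.current_contact_force(),2),'ft',np.round(robot.current_ft_torque(),2),'tcp',np.round(robot.current_tcp_pos(),1),'gw',round(float(robot.current_gripper_width()),3))
E
python3 - <<'E'
from h import *
o=tcp(REST,RY,0)[1]
robot.move_ptp([430,0,300],o); robot.move_ptp([530,-260,260],o)
robot.move_gripper(.6)
lin(REST+[0,0,90],RY,0,speed=250); print(lin(REST,RY,0,speed=120,f_stop=8)); st()
shot('scene','s1'); shot('top','t1')
a=cv2.imread('pics/s1.png')[200:300,330:480]; cv2.imwrite('pics/c2.png',cv2.resize(a,None,fx=5,fy=5,interpolation=2))
E
```

```text
False
t 5.83 F [ 0.62  0.13 -1.09] ft [0.01 0.05 0.05] tcp [ 619.6 -298.2   41.4] gw 0.6
```

View pics/c2.png

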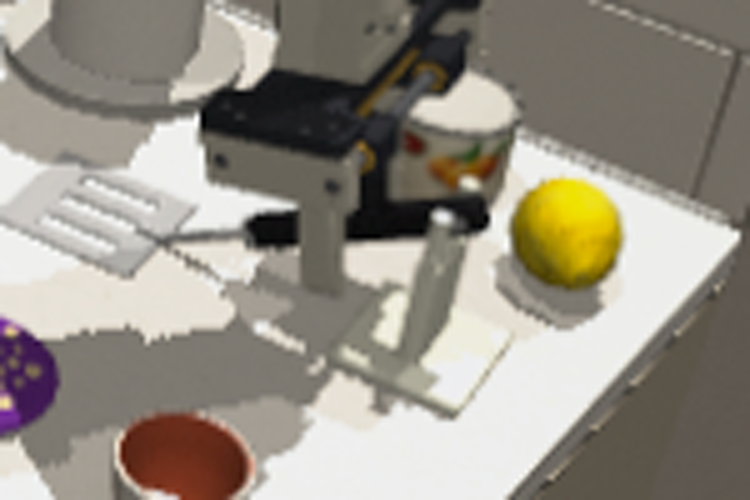

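The fingers straddle the handle at about (325,230) in the crop, clear of the peg at (440,215). Next I close and lift, then look at the blade near the slab.

Run:
```python
from h import *
robot.move_gripper(0.0); st()
np.save('grasp.npy',np.array(robot.current_tcp_pos()))
lin(REST+[0,0,150],RY,0,speed=200); st()
E0=np.array([505,49.3,0.]); X,Y=ax(SY)
cx=(np.array([512.2,57.4])-E0[:2])@X[:2]; print('cake slab x,y',cx,(np.array([512.2,57.4])-E0[:2])@Y[:2])
g=grip_of_edge(E0+X*cx-Y*60+Z*70,SY,6)
edge(E0+X*cx-Y*60+Z*70,SY,6,speed=250); st()
i,m=shot('top','t2'); j,ms=shot('scene','s2')
P=E0+X*cx-Y*60+Z*70; print('pred edge px top',proj(m,[P-40*X,P+40*X]).round(1).tolist(),'scene',proj(ms,[P-40*X,P+40*X]).round(1).tolist())
a=cv2.resize(i[160:280,230:380],None,fx=4,fy=4,interpolation=2); b=cv2.resize(j[180:300,200:350],None,fx=4,fy=4,interpolation=2)
cv2.imwrite('pics/c3.png',cv2.resize(np.hstack([a,b]),(800,320)) if 0 else cv2.resize(np.vstack([a,b]),(480,768)).copy()[:600] if 0 else cv2.resize(np.hstack([a,b]),(800,320)))
```

```text
t 6.64 F [ 0.34  0.4  -0.64] ft [ 0.11 -0.05  0.04] tcp [ 619.  -297.7   40.3] gw 0.169
t 7.54 F [-0.12 -0.57 -1.92] ft [ 0.03  0.05 -0.02] tcp [ 618.  -297.3  188.7] gw 0.168
cake slab x,y 7.930323483022187 7.386472057391642
t 8.29 F [ 0.91  0.05 -1.01] ft [0.12 0.06 0.01] tcp [ 536.6 -190.6  129.8] gw 0.169
pred edge px top [[287.9, 222.5], [284.6, 195.8]] scene [[281.1, 219.5], [298.8, 207.5]]
```

View pics/c3.png

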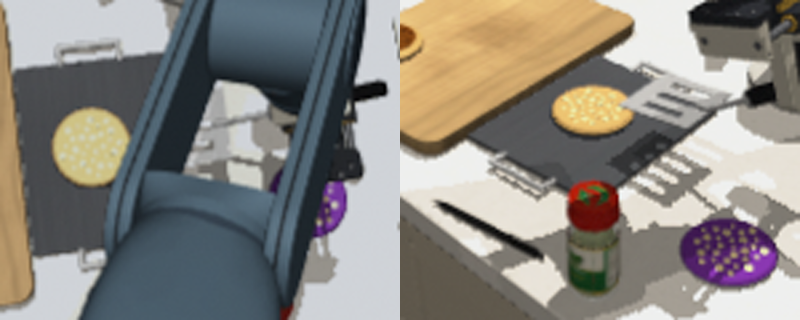

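In the scene half, the blade's front edge midpoint (640,89) matches the prediction, so the grip is as modelled. Lowering onto the slab and sliding under.

```bash
cat >> h.py <<'E'
E0=np.array([505,49.3,0.]); CX=7.9
def S(y,z): X,Y=ax(SY); return E0+X*CX+Y*y+Z*z
E
python3 - <<'E'
from h import *
edge(S(-62,18),SY,6,speed=120); robot.sleep(.2); st()
p0=tcp(grip_of_edge(S(-62,18),SY,6),SY,6)[0][2]
print(edge(S(-62,4),SY,6,speed=15,f_stop=3)); st()
z=18-(p0-robot.current_tcp_pos()[2]); print('edge z',z); np.save('z.npy',z)
print(edge(S(-20,z),SY,6,speed=60,f_stop=14)); st()
shot('scene','s3')
print(edge(S(40,z),SY,6,speed=60,f_stop=14)); st()
print(edge(S(76,z),SY,6,speed=50,f_stop=14)); st()
i,m=shot('scene','s4')
cv2.imwrite('pics/c4.png',cv2.resize(i[170:290,190:350],(800,600),interpolation=2))
E
```

```text
t 9.18 F [ 0.48 -1.19 -1.64] ft [0.08 0.09 0.02] tcp [ 536.5 -192.3   78.6] gw 0.168
True
t 9.9 F [-0.04 -0.88  1.7 ] ft [ 0.11 -0.05 -0.03] tcp [ 535.9 -192.3   66. ] gw 0.172
edge z 6.468314121869369
False
t 10.75 F [-0.78  1.33  0.28] ft [0.54 0.06 0.03] tcp [ 531.4 -149.5   65.6] gw 0.168
False
t 11.95 F [0.05 0.85 1.45] ft [ 0.63  0.04 -0.02] tcp [525.8 -90.   65.6] gw 0.174
False
t 12.82 F [0.02 0.91 0.39] ft [0.38 0.05 0.07] tcp [522.6 -54.   65.7] gw 0.169
```

View pics/c4.png

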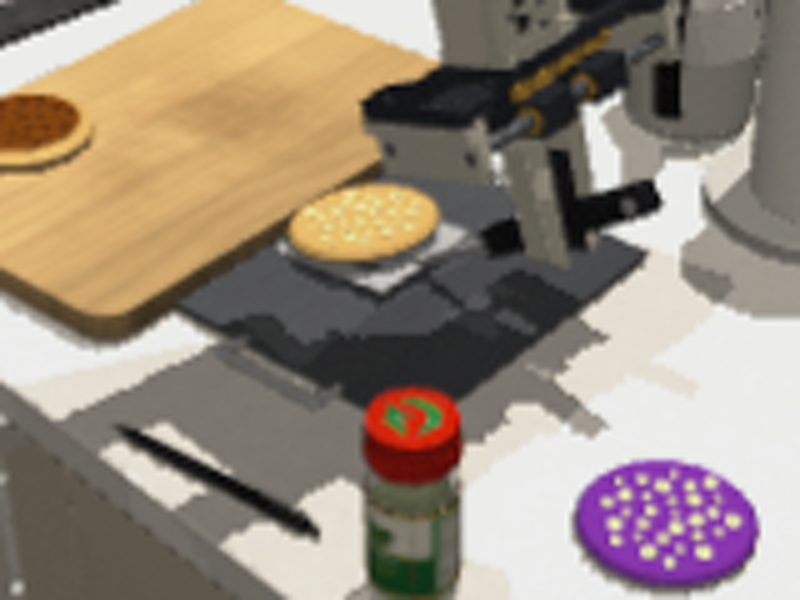

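The blade is well under the oatcake (centre about (365,225), blade corner (385,290)), which sits against the board's step. Tipping in small steps.

```bash
cat >> h.py <<'E'
D=1.1
PV=np.array([88.,12.])
def target(r,phi,th):
    a=np.radians(phi); return tcp(grip_of_edge(S(PV[0]-r*np.cos(a),PV[1]+r*np.sin(a)),SY,th),SY,th+D)
E
python3 - <<'E'
from h import *
for r,phi,th in ((10,60,60),(30,75,68),(50,90,74),(55,110,78)):
    print(phi,np.round(robot.inverse_kinematics(*target(r,phi,th)),2) if robot.inverse_kinematics(*target(r,phi,th)) is not None else None)
for th in range(10,59,6):
    p,o=target(10,max(th,12),th); robot.move_linear(p,o,speed=90)
    f=np.array(robot.current_contact_force()); print(th,f.round(1))
st()
i,m=shot('scene','s5')
cv2.imwrite('pics/c5.png',cv2.resize(i[130:280,190:390],(800,600),interpolation=2))
E
```

```text
60 [ 0.55  0.68  1.58 -1.03  1.69  0.79]
75 [ 0.6   0.74  1.53 -1.09  1.82  0.8 ]
90 [ 0.64  0.79  1.47 -1.14  1.93  0.79]
110 [ 0.68  0.85  1.41 -1.16  2.    0.78]
10 [ 0.  -1.2 -2.6]
16 [-0.1 -0.3 -2.8]
22 [ 0.4 -0.4 -2.1]
28 [ 0.5 -0.  -2.7]
34 [ 0.   0.2 -2.2]
40 [ 0.5 -1.8 -3. ]
46 [ 0.  -1.5 -2.2]
52 [ 0.7 -0.4 -2.4]
58 [ 0.4 -0.9 -2.4]
t 16.32 F [ 0.44 -0.87 -2.38] ft [0.51 0.14 0.04] tcp [511.3  67.6 199.7] gw 0.172
```

View pics/c5.png

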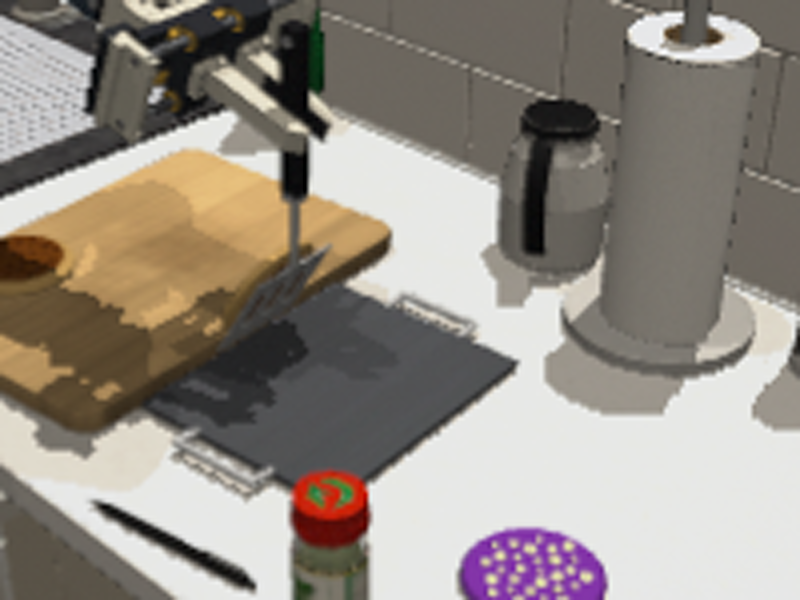

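The blade stands at about 58° at (285,285), with the oatcake tipped behind it. Next I raise the edge up its face and push it over.

Run:
```python
from h import *
for r,phi,th in ((14,64,62),(24,70,66),(36,76,69),(46,82,72),(50,88,74),(52,94,76),(54,100,77),(55,106,78),(55,112,78),(55,118,78)):
    robot.move_linear(*target(r,phi,th),speed=80)
robot.sleep(.5); st()
i,m=shot('scene','s6'); shot('top','t6')
cv2.imwrite('pics/c6.png',cv2.resize(i[130:280,190:390],(800,600),interpolation=2))
```

```text
t 19.93 F [-0.4   0.28 -1.1 ] ft [0.71 0.15 0.  ] tcp [502.1 164.  251.6] gw 0.17
```

View pics/c6.png

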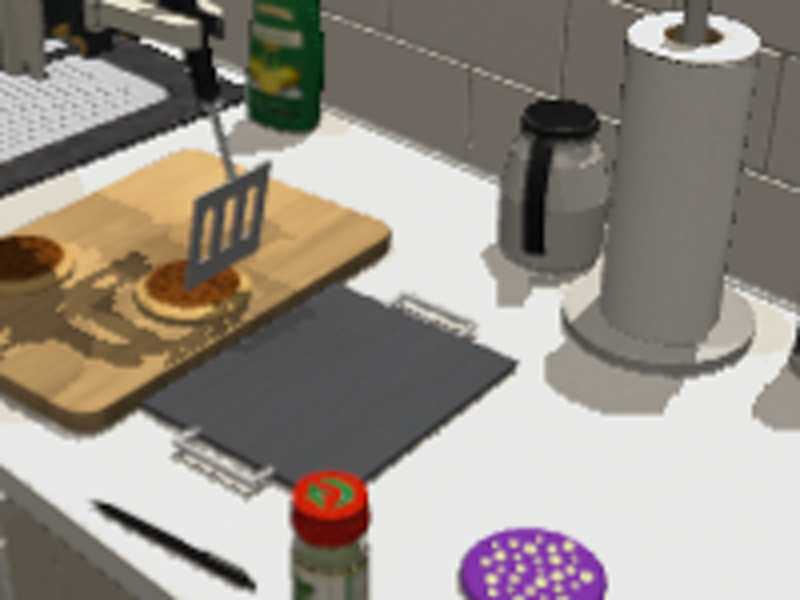

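The oatcake lies brown side up at (193,290) in the crop, on the board near its edge. I back off and measure its overhang.

Run:
```python
from h import *
p=robot.current_tcp_pos(); robot.move_linear([p[0]+3,p[1]-20,p[2]+70],speed=150)
edge(S(-20,90),SY,40,speed=250); edge(S(-80,120),SY,10,speed=250); st()
X,Y=ax(SY)
B=E0+217*Y; B[:2]+=X[:2]*((np.array([503.4,264.4])-B[:2])@X[:2])
for n in('top','scene'):
    i,m=shot(n,n[0]+'7'); h=cv2.cvtColor(i,cv2.COLOR_BGR2HSV).astype(int)
    u=proj(m,S(92+45,30))[0]; M=((h[...,0]<15)&(h[...,1]>130)&(h[...,2]<190)).astype(np.uint8)
    c,_=cv2.findContours(M,cv2.RETR_EXTERNAL,cv2.CHAIN_APPROX_NONE)
    for q in c:
        if cv2.contourArea(q)<150: continue
        P=onplane(m,q.reshape(-1,2),32)[:,:2].astype(np.float32); r=cv2.minAreaRect(P); d=np.array(r[0])-B[:2]
        print(n,cv2.contourArea(q),np.round(r[0],1),np.round(r[1],1),'board x',round(float(d@Y[:2]),1),'board y',round(float(-d@X[:2]),1))
i=cv2.imread('pics/s7.png');j=cv2.imread('pics/t7.png')
cv2.imwrite('pics/c7.png',np.hstack([cv2.resize(i[160:280,190:300],(400,436),interpolation=2),cv2.resize(j[150:290,140:270],(400,436),interpolation=2)]))
```

```text
t 22.61 F [-0.    0.51 -1.75] ft [0.15 0.15 0.03] tcp [ 536.7 -204.2  191.2] gw 0.166
top 418.5 [425.3 330. ] [69.4 69. ] board x 69.9 board y 71.6
top 222.5 [ 433.  -328.8] [50.  53.9] board x -586.6 board y 125.9
top 401.5 [499.5 199.4] [66.6 67.4] board x -67.1 board y 10.0
scene 308.5 [ 447.3 -314.6] [54.2 54.6] board x -573.8 board y 110.3
scene 280.5 [382.1 -75.9] [71.4 46.4] board x -330.1 board y 152.8
scene 179.5 [500.1 196.6] [66.8 69.1] board x -69.8 board y 9.7
scene 158.0 [425.9 327.8] [64.9 68.3] board x 67.7 board y 71.2
scene 283.0 [2004.3 1393.5] [724.9 171.4] board x 980.1 board y -1600.5
```

View pics/c7.png

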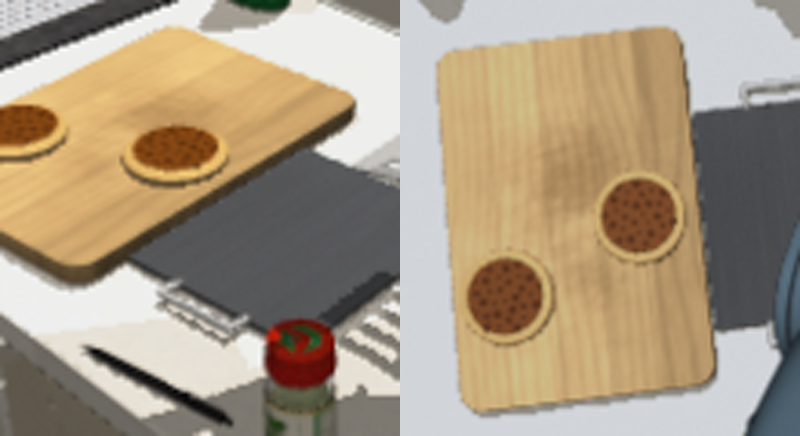

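The oatcake sits at board x ≈ -68, y ≈ 10 mm, well inside the limits; in the top half it is at (640,217) with a clear gap to the edge, and the finished cake has not moved. Returning the turner.

Run:
```python
from h import *
lin(REST+[0,0,150],RY,D,speed=250)
lin(REST+[0,0,40],RY,D,speed=150); robot.sleep(.2)
print(lin(REST+[0,0,-2],RY,D,speed=40,f_stop=5)); st()
i,m=shot('scene','s8')
cv2.imwrite('pics/c8.png',cv2.resize(i[190:310,320:480],(800,600),interpolation=2))
```

```text
True
t 25.36 F [ 0.33 -0.51  4.34] ft [0.12 0.14 0.02] tcp [ 618.8 -298.1   40.3] gw 0.173
```

View pics/c8.png

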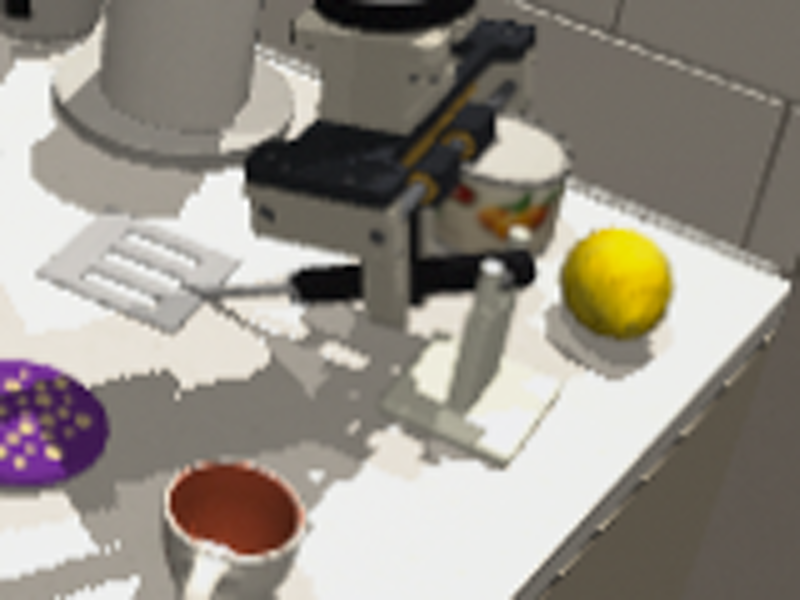

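The turner is seated: blade flat at (140,270), handle end between the pegs at (505,265). Releasing, withdrawing and checking.

Run:
```python
from h import *
robot.move_gripper(.6); robot.sleep(.3)
lin(REST+[0,0,100],RY,D,speed=120); robot.move_linear([480,-250,250],speed=200); robot.move_ptp([350,-150,300],robot.current_eef_rot()); robot.sleep(.3); st()
i,m=shot('top','t9'); a=cv2.imread('pics/top0.png')
cv2.imwrite('pics/c9.png',np.hstack([cv2.resize(x[140:270,290:420],(400,400),interpolation=2) for x in(a,i)]))
```

```text
t 29.61 F [-0.45 -0.64  1.4 ] ft [-0.01  0.09  0.03] tcp [ 350.5 -150.5  299.3] gw 0.598
```

View pics/c9.png

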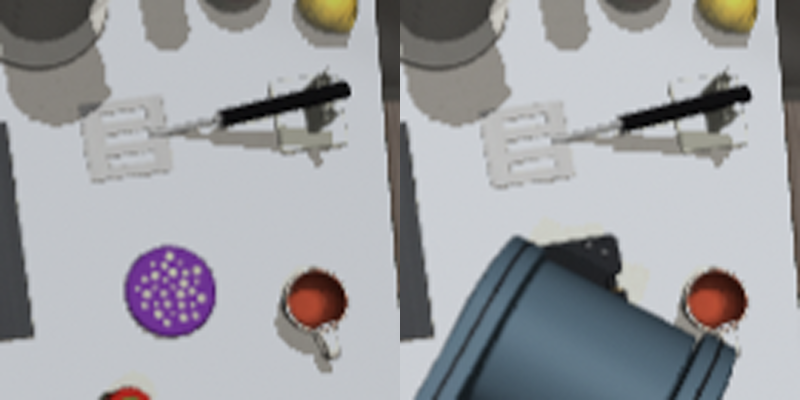

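The turner lies as before: its handle end is at (745,94) against (345,90) at the start, so only a few millimetres of shift. The mug has not moved.

```bash
python3 -c "
from h import *
print(robot.hand_in())"
```

```text
the job is handed in; nothing more can be done
None
```

I turned the oatcake over onto the board, put the turner back on its rest, and handed the job in at about 30 s; the oatcake lies brown side up, well inside the board's edges, but the hand-in returned no verdict.

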